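# Set the round herb mill to its middle grind

### The job

Two herb mills stand on the apothecary's counter, one with a round iron body and one with a square wooden body. On the round one, turn the wheel by its upright grip bar until the brass pointer on the wheel's rim stands at the long middle mark on the far side of the collar, then let go. Leave the wheel of the square mill as it is.

Things in the scene. Friction and masses are not known exactly. Their poses are not given: they have to be found in the camera images.
- grip (a point): Middle of the round mill's wooden grip bar (64 mm long, 16 wide, 38 high), on the wheel's vertical axis, 148 mm above the counter, 11 mm below the bar's top, 27 mm above the wheel (disc 116 mm across, top face at 121 mm). The bar and x of this point run towards the pointer; z up. The wheel turns either way with light friction (0.12 N m), stays where left, stops 1.6 rad either side of the long mark.
- pointer (a point): Point on the round mill's pointer, 80 mm from the wheel's axis, 115 mm above the counter. The pointer is a brass strip 8 mm wide, in line with the bar, from the wheel's rim out over the collar to 95 mm from the axis, its end bent down 20 mm. It turns with the wheel. At the start it is 0.6 to 1.25 rad clockwise (from above) of the long mark.
- long_mark (a point): Top of the round mill's long mark, 80 mm from the wheel's axis, 105 mm above the counter. A brass rib 7 mm wide, 50 mm high, out to 86 mm from the axis, fixed on the collar (144 mm across) on the side away from the robot: the middle one of three. The other two, 0.5 rad either side, are short: 16 mm high, out to 77 mm. The round mill is dark iron, fixed, base 176 mm across; mills may trade places.
- other_pointer (a point): The same point on the pointer of the square mill's wheel, 80 mm from that wheel's axis, 115 mm above the counter. The square mill is fixed, with a square wooden body 150 mm wide and 90 mm high, and has the same collar, marks, wheel and grip bar at the same heights as the round one. Its wheel is not to be turned.
Things that resemble listed ones, but are neither listed nor needed, are in the scene too. Leave any blue or turquoise look-alike of the part that bears grip alone.

How it is judged:
By the outcome, as a careful person would: the job done as asked, in the order asked, and still so for the second after the job is handed in, with the robot touching nothing.
It also fails if it takes over 32 s, if anything falls off the work surface, if the arm or the gripper's body presses on something with over 40 N, if the wrist force passes 120 N, or if a joint passes its speed limit or range.

### The arm

A 7-joint arm with a two-finger parallel gripper is mounted at the origin on the work surface. World frame = base frame: x ahead of the robot, y to its left, z up, the work surface at z = 0. Lengths are in m, angles in rad, forces in N, time in s.
With the tool pointing down it reaches from about 0.425 to 0.925 m from the base axis. Payload 6.8 kg.
Tool frame: the origin (TCP) lies at the very end of the fingers, on their centre line; the grasp point (between the pads) lies 19 mm behind it; z points along the fingers, y is the line along which they close (so a half turn about z gives the same grasp; the last joint's range is limited). The gripper opens to 85 mm and grips with 20 to 120 N. Pads are 22 mm wide; open, the fingers measure 114 mm over their backs; the gripper's body (76 mm by 85 mm) begins 54 mm behind the grasp point. The pads swing forward as they close: fully open they stand 13 mm farther back than shut.
Start: joints at [-1.455, 0.477, 0.022, 1.555, -0.011, 1.109, -0.083], TCP at [0.15, 0.658, 0.231] pointing down, gripper open.
Joint ranges: [-2.96, 2.96], [-0.34, 2.1], [-1.41, 1.46], [0.24, 2.44], [-1.37, 4.51], [0.17, 1.92], [-2.96, 2.96]. Speed limits (rad/s): [2.39, 2.39, 3.14, 3.14, 3.14, 3.14, 3.14].

### API

Orientations are given as a rotation vector (axis times angle).
In Python, from bench import monitor, optics, r gives the robot as it stands.
- The arm moves only by the shell command python3 -m crank 'ROWS' [OPENING] [FORCE]. ROWS is JSON, a list of rows, each a list of 2 entries, a list of its own where there are three numbers: the shift along the tool's x, y, z in cm, then the turn, a rotation vector about the tool's x, y, z in rad. A call has 1 to 5 rows; each row shifts and turns the commanded pose from where the row before left it, along the tool's axes as they then stand; what a row does not reach is not made up. A row lasts 1/10 s, in which the tool goes at most 50 mm and 8.59 degrees, less where a joint would pass 70% of its speed; a pose out of reach is approached as far as the arm can. A call is refused whole if a number of a shift passes 5 or a number of a turn 0.15, either way. A call with a gripper value outside its range is refused whole. OPENING is the finger opening in cm, from 0 to 8.54, set as the call begins (- or left out, the last holds). The fingers move at their own pace and stop on an object; FORCE is the grip in N (left out, the last holds). Time passes only in rows, so rows that do not move let the fingers close. It gives the time, the measured TCP pose, the force, the opening and the grip force at its end, in the units of the state.
- monitor.get_obs(): the state, without advancing time (a new reading comes with each control period).
- optics.grab_frame(name): name is "side" or "top"; returns (picture, depth): 480x640x3 uint8, red, green, blue; 480x640 float32, m along the optical axis (not along the pixel's ray), 0 where there is no reading.
- optics.camera_model(name): a dict with "vertical_fov" (degrees; the focal length in pixels is half the picture's height over the tangent of half this angle, whatever the lens; pixels are square), "cx", "cy" (the principal point, pixels), "D" ([k1, k2, p1, p2, k3] as OpenCV has them; the pictures are not rectified), "R" (3x3) and "t" (3): a world point X has camera coordinates R X + t. Camera axes: x right, y down, z forward; pixel columns grow to the right and rows downward; lengths in m; the calibration is good to about 2 mm. A picture is of the moment at which its call begins. camera_model takes no time and is no camera call.
- r.hand_in(): hands the job in; it is judged then, once.
The state is a dict: "clock": time; "joints": joint angles; "qvel": joint speeds; "tau": joint torques, N m; "tcp_pos": TCP position; "orientation": TCP orientation; "contact_force": force on the tool from outside, world axes, zero at the start; "moment": the same for the moment, N m; "grip_width": finger opening in m; "gripper_force": force on a finger pad.
Only numpy, scipy, OpenCV 4.12 (cv2) and the standard library are available. Lean on these libraries where they do the work, as an engineer would, in place of code of your own. Each camera call takes 0.05 s, during which the arm holds its last target. There are 200 camera calls.

## Working session

There is one attempt and no reset: what is moved stays moved. The work goes in short steps, Python scripts to look and compute and a shell command to move; the robot and the scene stay as the last step left them, time stands still between calls to the robot, and variables do not carry over. Pictures are saved under pics/ and viewed, at most 10 in all, crops included, and the job is handed in when it is done.

```bash
mkdir -p pics; ls; cat > h.py <<'E'
from bench import monitor, optics, r
import numpy as np, cv2
def cam(n):
    m=optics.camera_model(n); f=240/np.tan(np.radians(m["vertical_fov"])/2)
    return np.array([[f,0,m["cx"]],[0,f,m["cy"]],[0,0,1]]),np.array(m["D"],float),np.array(m["R"]),np.array(m["t"])
def ray(n,uv,z):
    "pixels -> world points on plane height z"
    K,D,R,t=cam(n); p=cv2.undistortPoints(np.array(uv,float).reshape(-1,1,2),K,D)[:,0]
    d=np.c_[p,np.ones(len(p))]@R; c=-R.T@t
    return c+d*((z-c[2])/d[:,2])[:,None]
def proj(n,X):
    K,D,R,t=cam(n); return cv2.projectPoints(np.array(X,float).reshape(-1,1,3),cv2.Rodrigues(R)[0],t,K,D)[0][:,0]
def cloud(n,dep):
    K,D,R,t=cam(n); v,u=np.mgrid[:480,:640]
    p=cv2.undistortPoints(np.c_[u.ravel(),v.ravel()].astype(float).reshape(-1,1,2),K,D)[:,0]
    return ((np.c_[p,np.ones(len(p))]*dep.reshape(-1,1)-t)@R).reshape(480,640,3)
E
python3 - <<'E'
from h import *
for n in("top","side"):
    p,d=optics.grab_frame(n); cv2.imwrite(f"pics/{n}0.png",p[:,:,::-1]); np.save(n+"0.npy",d)
    K,D,R,t=cam(n); print(n,-R.T@t,K[0,0])
o=monitor.get_obs();print(o["clock"],o["tcp_pos"],o["orientation"])
E
```

```text
pics
top [0.22742429 0.03323313 1.30501601] 508.79535228995496
side [0.27040247 0.63494512 0.65084047] 453.7014329030693
0.1 [0.14972272 0.6576413  0.23041151] [-3.50804037e-01 -3.12190523e+00  2.60267536e-03]
```

View pics/top0.png

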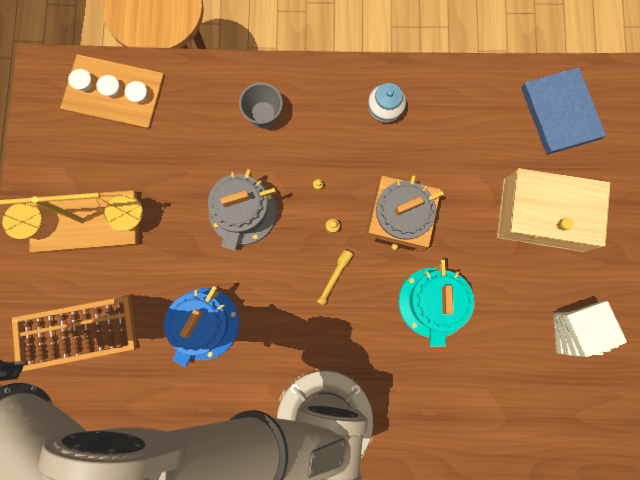

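View pics/side0.png

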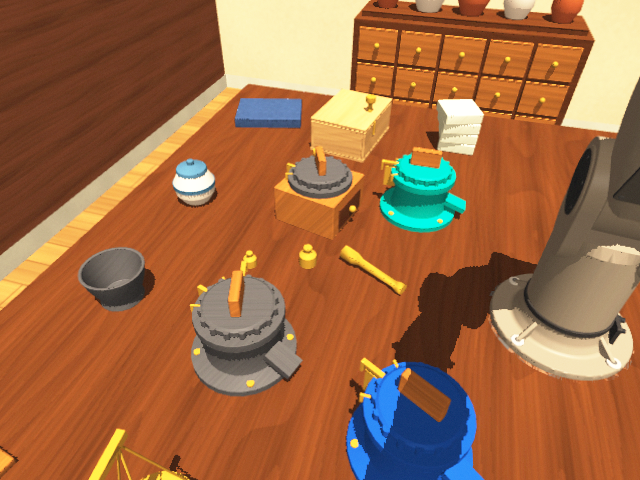

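The top view shows four mills: dark iron round (238,203), square wood (405,208), blue (190,322) and turquoise (440,300). I choose the iron round one. Its bar is at about (235,197), its pointer at (268,192) and its long mark near (248,175).

```bash
python3 - <<'E'
from h import *
p=cv2.imread("pics/top0.png"); c=p[150:260,190:300]; hsv=cv2.cvtColor(p,cv2.COLOR_BGR2HSV)
cv2.imwrite("pics/crop1.png",cv2.resize(c,None,fx=5,fy=5,interpolation=cv2.INTER_CUBIC))
P=cloud("top",np.load("top0.npy"))
def blobs(m,nm,z):
    n,l,s,ce=cv2.connectedComponentsWithStats(m.astype(np.uint8))
    for i in range(1,n):
        if s[i,4]>=8:
            q=(l==i); v,u=np.nonzero(q)
            (rc,sz,a)=cv2.minAreaRect(np.c_[u,v].astype(np.float32))
            W=ray("top",np.c_[u,v],z)[:,:2]; w,V=np.linalg.eigh(np.cov(W.T)); ax=V[:,1]
            print(nm,ce[i].round(1),s[i,4],"xy",W.mean(0).round(4),"zmed",np.median(P[q][:,2]).round(3),"len",np.sqrt(12*w).round(4),"ang",np.arctan2(ax[1],ax[0]).round(3),hsv[q].mean(0).round())
roi=np.zeros((480,640),bool); roi[160:260,200:285]=1
h,s,v=[hsv[:,:,i].astype(int) for i in range(3)]
hi=P[:,:,2]
blobs(roi&(s>130)&(h>=8)&(h<19)&(hi>.14),"bar",.159)
blobs(roi&(s>120)&(h>=19)&(h<33)&(hi>.05),"brass",.11)
# wheel/ collar
g=roi&(s<70)&(hi>.112)&(hi<.13); vv,uu=np.nonzero(g)
(cx,cy),rad=cv2.minEnclosingCircle(ray("top",np.c_[uu,vv],.121)[:,:2].astype(np.float32)); print("wheel",cx,cy,rad)
E
```

```text
bar [234.2 197.6] 217 xy [0.5133 0.2193] zmed 0.157 len [0.0192 0.0611] ang 1.891 [ 16. 167. 211.]
brass [247.3 173.4] 34 xy [0.5864 0.1979] zmed 0.104 len [0.0121 0.0197] ang 2.868 [ 21. 166. 222.]
brass [232.1 174. ] 10 xy [0.5841 0.2347] zmed 0.105 len [0.0047 0.0137] ang -2.779 [ 20. 155. 228.]
brass [257.8 183.1] 13 xy [0.5625 0.1717] zmed 0.105 len [0.0053 0.0169] ang 2.169 [ 21. 159. 211.]
brass [266.7 191.8] 61 xy [0.5413 0.1495] zmed 0.116 len [0.0096 0.0399] ang 1.854 [ 21. 164. 230.]
wheel 0.5148401260375977 0.22029466927051544 0.06273944675922394
```

View pics/crop1.png

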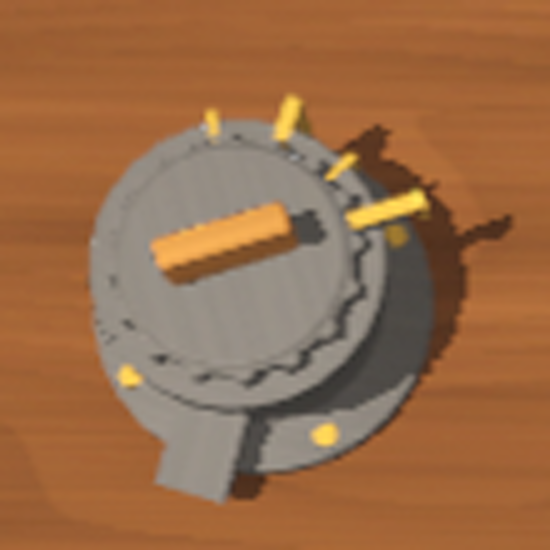

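The crop confirms the iron mill: axis ≈ (0.515, 0.220), bar and pointer at yaw ≈ -1.24, long mark at ≈ -0.293 (mean of the three marks agrees), so the turn is about +0.95. Next I check corridor heights and work out the first delta.

```bash
cat >> h.py <<'E'
from scipy.spatial.transform import Rotation as Ro
def delta(x,y,z,yaw):
    "tool-frame shift (cm) and turn to a tool-down pose with tool x at yaw"
    o=monitor.get_obs(); A=Ro.from_rotvec(o["orientation"])
    c,s=np.cos(yaw),np.sin(yaw); B=Ro.from_matrix(np.array([[c,s,0],[s,-c,0],[0,0,-1]]))
    print("t",o["clock"],"tcp",np.round(o["tcp_pos"],4),"yaw",np.arctan2(*A.apply([1,0,0])[1::-1]).round(3),"F",np.round(o["contact_force"],1),"M",np.round(o["moment"],2),"q",np.round(o["joints"],2))
    print("shift cm",(A.inv().apply(np.array([x,y,z])-o["tcp_pos"])*100).round(2),"turn",(A.inv()*B).as_rotvec().round(3))
E
python3 - <<'E'
from h import *
P=cloud("top",np.load("top0.npy")); a=np.array([.15,.658]);b=np.array([.515,.22]);d=(b-a)/np.linalg.norm(b-a)
q=P.reshape(-1,3)[np.load("top0.npy").ravel()>0]; e=q[:,:2]-a; s=e@d; w=abs(e@[-d[1],d[0]])
for k in np.arange(.1,.6,.1):
    m=(w<.1)&(s>k-.1)&(s<k); print(k.round(1),m.sum(),q[m,2].max().round(3) if m.any() else 0)
delta(.515,.22,.23,1.895)
E
```

```text
0.1 3839 0.349
0.2 3282 0.026
0.3 3010 0.107
0.4 2891 0.108
0.5 2910 0.107
t 0.1 tcp [0.1497 0.6576 0.2304] yaw 2.918 F [-0.1 -0.3 -0.3] M [-0.   -0.04  0.01] q [-1.46  0.48  0.02  1.56 -0.01  1.11 -0.08]
shift cm [-45.33 -34.57   0.1 ] turn [-1.000e-03  1.000e-03  1.023e+00]
```

```bash
python3 -m crank '[[[-3.5,-2.7,0],[0,0,0]],[[-3.5,-2.7,0],[0,0,0]],[[-3.5,-2.7,0],[0,0,0]],[[-3.5,-2.7,0],[0,0,0]],[[-3.5,-2.7,0],[0,0,0]]]' 8.5 60
python3 -m crank '[[[-3.5,-2.7,0],[0,0,0]],[[-3.5,-2.7,0],[0,0,0]],[[-3.5,-2.7,0],[0,0,0]],[[-3.5,-2.7,0],[0,0,0]],[[-3.5,-2.7,0],[0,0,0]]]'
python3 -m crank '[[[0,0,0],[0,0,0.14]],[[0,0,0],[0,0,0.14]],[[0,0,0],[0,0,0.14]],[[0,0,0],[0,0,0.14]],[[0,0,0],[0,0,0.14]]]'
python3 -c "
from h import *
delta(.515,.22,.2,1.895)"
```

```text
clock: 0.6
tcp_pos: [0.2913, 0.4859, 0.231]
orientation: [-0.351, -3.122, 0.001]
contact_force: [0.3, -0.1, 0.6]
grip_width: 0.0845
gripper_force: 0.0
clock: 1.1
tcp_pos: [0.4319, 0.3155, 0.2312]
orientation: [-0.351, -3.122, 0.0]
contact_force: [1.0, 1.3, 0.2]
grip_width: 0.0847
gripper_force: 0.0
clock: 1.6
tcp_pos: [0.4309, 0.317, 0.231]
orientation: [-1.408, -2.808, 0.001]
contact_force: [-0.8, 0.1, 0.2]
grip_width: 0.085
gripper_force: 0.0
t 1.6 tcp [0.4309 0.317  0.231 ] yaw 2.212 F [-0.8  0.1  0.2] M [ 0.05  0.05 -0.02] q [-0.99  0.25  0.29  1.91 -0.08  1.   -0.03]
shift cm [-12.8    0.94   3.1 ] turn [-0.001  0.     0.317]
```

```bash
python3 -m crank '[[[-4.3,0.3,1],[0,0,0]],[[-4.3,0.3,1],[0,0,0]],[[-4.2,0.3,1],[0,0,0]],[[0,0,0],[0,0,0.15]],[[0,0,0],[0,0,0.15]]]'
python3 - <<'E'
from h import *
delta(.515,.22,.13,1.895)
p,d=optics.grab_frame("side"); cv2.imwrite("pics/side1.png",cv2.resize(p[150:400,120:370,::-1],None,fx=2.4,fy=2.4))
print(proj("side",[[.515,.22,.159],monitor.get_obs()["tcp_pos"]]))
E
```

```text
clock: 2.1
tcp_pos: [0.5161, 0.2183, 0.2006]
orientation: [-1.817, -2.563, 0.002]
contact_force: [0.3, 0.5, -1.2]
grip_width: 0.0851
gripper_force: 0.0
t 2.1 tcp [0.5161 0.2183 0.2006] yaw 1.908 F [ 0.3  0.5 -1.2] M [0.01 0.02 0.02] q [-0.84  0.34  0.41  1.89 -0.16  0.95 -0.02]
shift cm [ 0.21 -0.03  7.06] turn [-0.001  0.001  0.013]
[[236.53539282 284.16533044]
 [233.26681506 263.50183961]]
```

View pics/side1.png

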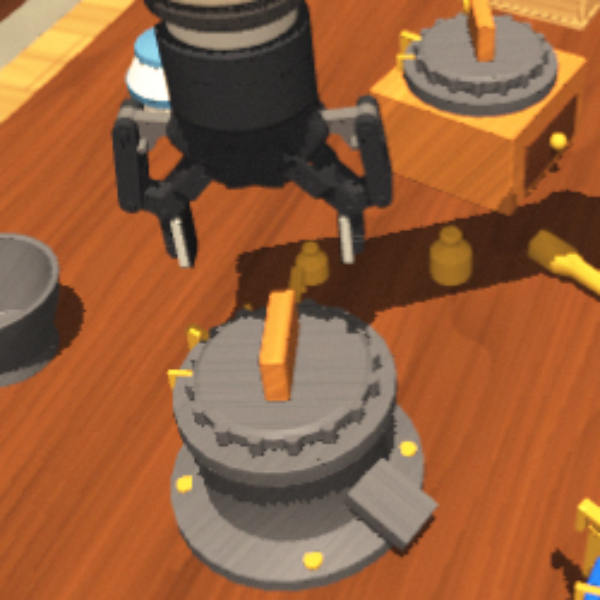

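The side crop shows the open fingers (180,255)/(347,250) straddling the bar (280,340), and the bar top matches its projection. I descend, then close.

```bash
python3 -m crank '[[[0.1,0,2],[0,0,0.01]],[[0.1,0,2],[0,0,0]],[[0,0,1.5],[0,0,0]],[[0,0,1],[0,0,0]],[[0,0,0.5],[0,0,0]]]'
python3 -m crank '[[[0,0,0],[0,0,0]],[[0,0,0],[0,0,0]],[[0,0,0],[0,0,0]],[[0,0,0],[0,0,0]],[[0,0,0],[0,0,0]]]' 0 60
python3 -m crank '[[[0,0,0],[0,0,0]],[[0,0,0],[0,0,0]],[[0,0,0],[0,0,0]]]'
python3 -c "
from h import *
delta(.515,.22,.13,1.895+.95)"
```

```text
clock: 2.65
tcp_pos: [0.5142, 0.2224, 0.1304]
orientation: [-1.815, -2.564, 0.002]
contact_force: [-0.7, -0.3, -0.6]
grip_width: 0.0855
gripper_force: 0.0
clock: 3.15
tcp_pos: [0.516, 0.2229, 0.1321]
orientation: [1.817, 2.561, 0.004]
contact_force: [-1.0, 0.6, 0.8]
grip_width: 0.015
gripper_force: 60.6
clock: 3.45
tcp_pos: [0.5159, 0.2229, 0.1321]
orientation: [1.817, 2.562, 0.004]
contact_force: [3.9, 1.1, 4.6]
grip_width: 0.0149
gripper_force: 61.0
t 3.45 tcp [0.5159 0.2229 0.1321] yaw 1.908 F [3.9 1.1 4.6] M [ 0.13 -0.54  0.02] q [-0.81  0.43  0.38  1.94 -0.21  0.81  0.02]
shift cm [-0.24 -0.19  0.21] turn [ 0.003  0.001 -0.937]
```

```bash
python3 -m crank '[[[0,0,0],[0,0,-0.1]],[[0,0,0],[0,0,-0.1]],[[0,0,0],[0,0,-0.1]],[[0,0,0],[0,0,-0.1]],[[0,0,0],[0,0,-0.1]]]'
python3 -m crank '[[[0,0,0],[0,0,-0.1]],[[0,0,0],[0,0,-0.1]],[[0,0,0],[0,0,-0.1]],[[0,0,0],[0,0,-0.1]],[[0,0,0],[0,0,-0.04]]]'
python3 - <<'E'
from h import *
delta(.515,.22,.13,2.849)
p,d=optics.grab_frame("top"); cv2.imwrite("pics/top2.png",cv2.resize(p[140:240,180:300,::-1],None,fx=5,fy=5,interpolation=cv2.INTER_CUBIC)); cv2.imwrite("top2.png",p[:,:,::-1]); np.save("top2.npy",d)
E
```

```text
clock: 3.95
tcp_pos: [0.5147, 0.2221, 0.132]
orientation: [-1.122, -2.934, 0.0]
contact_force: [-1.2, -0.8, 9.8]
grip_width: 0.015
gripper_force: 61.9
clock: 4.45
tcp_pos: [0.5141, 0.221, 0.132]
orientation: [-0.457, -3.106, 0.003]
contact_force: [-4.0, -3.4, 13.5]
grip_width: 0.0151
gripper_force: 62.3
t 4.45 tcp [0.5141 0.221  0.132 ] yaw 2.85 F [-4.  -3.4 13.5] M [-0.83  0.7  -0.14] q [-0.64  0.41  0.15  1.93 -0.08  0.81  0.84]
shift cm [-0.12 -0.06  0.2 ] turn [-0.002 -0.002  0.001]
```

View pics/top2.png

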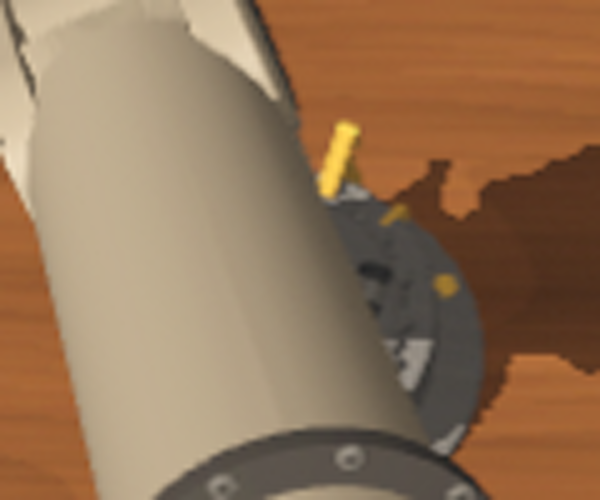

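The crop shows the pointer (340,160) covering the long mark. I let go, rise clear, and measure from both views.

```bash
python3 -m crank '[[[0,0,0],[0,0,0]],[[0,0,0],[0,0,0]],[[0,0,0],[0,0,0]],[[0,0,0],[0,0,0]],[[0,0,0],[0,0,0]]]' 8.5
python3 -m crank '[[[0,0,-1],[0,0,0]],[[0,0,-2],[0,0,0]],[[0,0,-3],[0,0,0]],[[0,0,-3],[0,0,0]],[[0,0,-3],[0,0,0]]]'
python3 -m crank '[[[4,2,0],[0,0,0]],[[4,2,0],[0,0,0]],[[4,2,0],[0,0,0]],[[4,2,0],[0,0,0]],[[4,2,0],[0,0,0]]]'
python3 - <<'E'
from h import *
delta(.515,.22,.13,2.849)
p,d=optics.grab_frame("top"); p=p[:,:,::-1].copy(); cv2.imwrite("pics/top3.png",cv2.resize(p[140:260,180:320],None,fx=5,fy=5,interpolation=cv2.INTER_CUBIC))
P=cloud("top",d); hsv=cv2.cvtColor(p,cv2.COLOR_BGR2HSV); h,s,v=[hsv[:,:,i].astype(int) for i in range(3)]
roi=np.zeros((480,640),bool); roi[160:260,200:285]=1
def blobs(m,nm,z):
    n,l,st,ce=cv2.connectedComponentsWithStats(m.astype(np.uint8))
    for i in range(1,n):
        if st[i,4]>=8:
            q=l==i; vv,uu=np.nonzero(q); W=ray("top",np.c_[uu,vv],z)[:,:2]; w,V=np.linalg.eigh(np.cov(W.T)); ax=V[:,1]; c=W.mean(0)
            print(nm,ce[i].round(1),st[i,4],c.round(4),"z",np.median(P[q][:,2]).round(3),"len",np.sqrt(12*w).round(4),"ax",np.arctan2(ax[1],ax[0]).round(3),"from axis",np.arctan2(c[1]-.22,c[0]-.515).round(3),np.hypot(c[1]-.22,c[0]-.515).round(4))
blobs(roi&(s>130)&(h>=8)&(h<19)&(P[:,:,2]>.14),"bar",.159)
blobs(roi&(s>120)&(h>=19)&(h<33)&(P[:,:,2]>.05),"brass",.11)
E
```

```text
clock: 5.0
tcp_pos: [0.5146, 0.2225, 0.131]
orientation: [-0.46, -3.107, 0.0]
contact_force: [-0.1, 0.0, 1.3]
grip_width: 0.085
gripper_force: 0.0
clock: 5.5
tcp_pos: [0.5147, 0.2223, 0.2532]
orientation: [0.46, 3.107, 0.0]
contact_force: [0.4, 0.5, 0.1]
grip_width: 0.0849
gripper_force: 0.0
clock: 6.0
tcp_pos: [0.351, 0.3771, 0.2523]
orientation: [0.46, 3.107, 0.002]
contact_force: [1.0, 0.5, -0.2]
grip_width: 0.0847
gripper_force: 0.0
t 6.0 tcp [0.351  0.3771 0.2523] yaw 2.848 F [ 1.   0.5 -0.2] M [ 0.09 -0.   -0.04] q [-0.97  0.19  0.03  1.91 -0.01  1.04  0.34]
shift cm [-20.24 -10.3   12.23] turn [ 0.001  0.001 -0.001]
bar [234.1 197.7] 209 [0.5129 0.2193] z 0.157 len [0.0177 0.0639] ax 2.861 from axis -2.823 0.0022
brass [247.  172.1] 72 [0.5896 0.1987] z 0.116 len [0.0136 0.0356] ax 2.9 from axis -0.278 0.0776
brass [232.2 174.5] 12 [0.5828 0.2345] z 0.103 len [0.0048 0.016 ] ax -2.86 from axis 0.21 0.0694
brass [258.4 182.7] 10 [0.5635 0.1702] z 0.105 len [0.005  0.0136] ax 2.132 from axis -0.798 0.0695
```

View pics/top3.png

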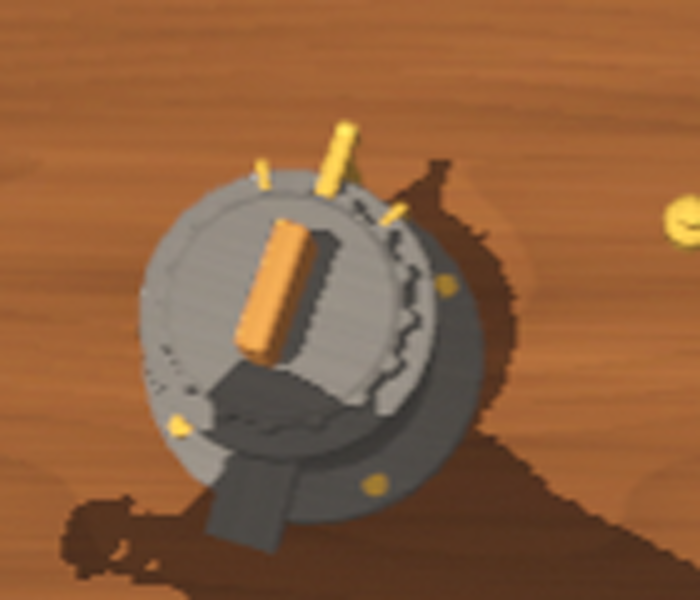

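The released pointer measures −0.297 rad about the axis. The long mark measured −0.298 directly and −0.294 from its two neighbours, so they agree within about 1 mm at the rim. The crop shows the strip (340,160) midway between the short marks (262,172)/(395,213), and the gripper is clear of everything.

```bash
python3 -c "
from bench import r
print(r.hand_in())"
```

```text
the job is handed in; nothing more can be done
None
```

The round iron mill's pointer now stands at the long middle mark, to within about 1 mm at the rim by camera measurement; I released the wheel, left the square mill untouched, and handed the job in with about 6 s used.

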